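# Get the ring tray out from behind the bur stand and photograph it

## Task

First slide the round bur stand aside until it stands wholly on the round cork pad, leaving the ring tray in the riser meanwhile. Then draw the ring tray out of the riser, keeping it flat on the bench all the way, until it lies squarely in the middle of the black mat, and with the tray lying there press the camera's round key right down until it bottoms and let it come up again. Do not tip the stand, and leave the bottle and the jar standing where they are.

Things in the scene. Friction and masses are not known exactly. Their poses are not given: they have to be found in the camera images.
- riser: Fixed bench riser, open towards its own -x (roughly the robot): plywood side and back walls 50 mm high under a clear roof (50 to 58 mm; items on it to 76 mm). Outside x from -30 to +60 mm, 140 mm along y; inside 124 mm wide, back wall at x = +52 mm. Origin: on the bench, on its centre line; x points to the back wall, z up.
- tray: Loose white open-topped ring tray, 120 mm (x) by 110 mm (y), 36 mm high, walls and floor 5 mm, 0.35 kg. It starts with its rear in the riser, its front (-x) 44 to 54 mm sticking out. Inside, from x = -55 to -15 mm, 100 mm wide, an empty compartment that fingers can reach into; behind it a fixed slotted insert (21 mm) with rings (30 mm). Origin: centre of the underside; z up.
- stand: Loose round grey bur stand, a disc-shaped block 100 mm in diameter, 50 mm high, 0.5 kg, with a low hub (58 mm) and thin upright burs near its rim up to 81 mm above the bench. Too wide to grasp. Starts in front of the tray, 13 to 44 mm from it. Origin: centre of the underside; z up.
- pad: Flat round cork pad, 150 mm in diameter, 1 mm thick and offering no step, to one side of the riser's front (left or right varies). Origin: its centre, on the bench.
- mat: Flat black rubber photo mat 170 mm (its x) by 160 mm (its y), 1 mm thick and offering no step, in front of the riser; the bur stand starts on it. May be turned a little from the riser. Origin: its centre, on the bench; its -x edge is nearest the robot.
- key (a joint): Travel of the camera's sprung key in m: 0 up, 0.006 fully down (needs 5 N, springs back). Presses straight down.
- key_top (a point): Centre of the top face of the grey round key, 36 mm in diameter, in a fixed black housing on the bench; left or right varies.
- bottle: Amber glass bottle, 56 mm in diameter, 140 mm tall, loose, on the side opposite the cork pad. A bystander. Origin: centre of the underside.
- jar: White jar, 60 mm in diameter, 70 mm tall, loose, on the side opposite the key. A bystander. Origin: centre of the underside. (Unlisted: a brass block and a small box, both 50 mm high at most, stand one on each side of the riser.)
There are look-alikes about, which are no part of the job. Of the things like the part that bears key, leave any that is green; of the rest the larger one is meant.

How it is judged:
On the way, in this order (a step that is already met when the one before it is completed fails the run):
1. the bur stand is upright and still on the cork pad (within 30 mm of its centre) while the tray is still in the riser (moved less than 30 mm) (horizontal distance between stand and pad below 0.03 m and height (world z) of stand below 0.008 m and angle between stand's own z axis and vertical below 0.1 rad and linear speed of stand below 0.02 m/s and distance of tray from where it was at the start of the episode below 0.03 m), for 0.2 s.
2. the tray lies flat, still and square on the mat (centre within 25 mm along each side, turned less than 0.17 rad) (x of tray in the frame of mat between -0.025 and 0.025 m and y of tray in the frame of mat between -0.025 and 0.025 m and angle between the x axis of tray and the x axis of mat, either way round below 0.17 rad and height (world z) of tray below 0.008 m and angle between tray's own z axis and vertical below 0.06 rad and linear speed of tray below 0.02 m/s), for 0.2 s.
3. with the tray on the mat, the key is pressed at least 5 mm down (all of step 2 and value of joint key above 0.005 m), for 0.05 s.
At the end, for the whole second after the job is handed in: The bur stand is upright and still on the cork pad, its centre within 30 mm of the pad's; the tray lies flat and still on the mat, centre within 25 mm along each side and within 0.17 rad of square; the key has been pressed and is up again (less than 2 mm down) (all of step 2 and horizontal distance between stand and pad below 0.03 m and height (world z) of stand below 0.008 m and angle between stand's own z axis and vertical below 0.1 rad and linear speed of stand below 0.02 m/s and value of joint key below 0.002 m); the robot touches nothing.
It fails at once if the bottle or the jar is shifted more than 15 mm or tipped (distance of any of bottle, jar from where it was at the start of the episode above 0.015 m or angle between any of bottle, jar's own z axis and vertical above 0.2 rad).
It fails at once if the tray is lifted off the bench (more than 15 mm) or tipped more than 0.2 rad (height (world z) of tray above 0.015 m or angle between tray's own z axis and vertical above 0.2 rad).
It fails at once if the bur stand is tipped more than 0.4 rad (angle between stand's own z axis and vertical above 0.4 rad).
It also fails if it takes over 72 s, if anything falls off the work surface, if the arm or the gripper's body presses on something with over 40 N, if the wrist force passes 120 N, or if a joint passes its speed limit or range.

## Robot

A 7-joint arm with a two-finger parallel gripper is mounted at the origin on the work surface. World frame = base frame: x ahead of the robot, y to its left, z up, the work surface at z = 0. Lengths are in m, angles in rad, forces in N, time in s.
With the tool pointing down it reaches from about 0.4 to 0.9 m from the base axis. Payload 5.5 kg.
Tool frame: the origin (TCP) lies midway between the tips of the shut fingers; the grasp point (between the pads) lies 19 mm behind it (manip.grip_depth is the distance from the TCP to the grasp point, in m); z points along the fingers, x is the direction in which the jaws open and shut, and the axes are right-handed (so a half turn about z gives the same grasp; the last joint's range is limited). The gripper opens to 92 mm and grips with 3 to 60 N. Pads are 19 mm wide; open, the fingers measure 130 mm over their backs; the gripper's body (75 mm by 190 mm) begins 47 mm behind the grasp point.
Start: joints at [0.263, 0.501, -0.427, 1.55, 0.221, 1.138, -0.21], TCP at [0.65, 0, 0.227] pointing down, gripper open.
Joint ranges: [-2.88, 2.88], [-0.31, 2.03], [-1.54, 1.56], [0.2, 2.42], [-1.41, 4.55], [0.19, 2.02], [-2.57, 2.57]. Speed limits (rad/s): [2.57, 2.57, 3.14, 3.14, 3.14, 3.14, 3.14].

## Interface

Orientations are given as a unit quaternion [x, y, z, w].
In Python, from bench import manip, effector, viewer gives the robot as it stands. Calls block until the motion is done:
- manip.move_pose(position, orientation): joint-space move of the TCP to a pose.
- manip.servo_line(position, ori=None, vel=0.15): straight line of the TCP; ori=None keeps the orientation; vel is the mean speed in m/s.
- manip.movej(angles): joint-space move.
- effector.open_jaws() and effector.close(f_grip=None): open the fingers fully, or close them until they stop; f_grip is the grip in N (None keeps the last).
- manip.sleep(seconds).
- manip.solve_ik(position, orientation): joint angles nearest the present ones, or None.
- viewer.get_image(name): name is "scene" or "side" or "wrist"; returns the picture (400x640x3 uint8, red, green, blue); there is no depth.
- viewer.get_calibration(name): a dict with "vfov" (degrees; the focal length in pixels is half the picture's height over the tangent of half this angle, whatever the lens; pixels are square), "cx", "cy" (the principal point, pixels), "eye" and "attitude" of the camera in the world. Camera axes: x right, y down, z forward; pixel columns grow to the right and rows downward; lengths in m; the calibration is good to about 2 mm. A picture is of the moment at which its call begins: read the wrist's pose just before it. get_calibration takes no time and is no camera call; for the wrist camera it gives the pose at the moment of the call.
A pose or a line that the arm cannot do raises manip.PlanningError and nothing moves.
- manip.hand_in(): hands the job in, once; it reports no verdict.
Readings, each from a call of its own:
- manip.current_clock(): time.
- manip.current_q(): joint angles.
- manip.current_joint_velocities(): joint speeds.
- manip.current_tau(): joint torques, N m.
- manip.current_tool_pos(): TCP position.
- manip.current_tcp_rot(): TCP orientation.
- manip.current_force(): force on the tool from outside, world axes, zero at the start.
- manip.current_wrist_torque(): the same for the moment, N m.
- manip.current_finger_gap(): finger opening in m.
Only numpy, scipy, OpenCV 4.12 (cv2) and the standard library are available. Lean on these libraries where they do the work, as an engineer would, in place of code of your own. Each camera call takes 0.05 s, during which the arm holds its last target. There are 200 camera calls.

## Working session

There is one attempt and no reset: what is moved stays moved. The work goes in short steps, each a Python script; the robot and the scene stay as the last script left them, time stands still between calls to the robot, and variables do not carry over. Pictures are saved under pics/ and viewed, about 8 in all and at most 12, crops included, and the job is handed in when it is done.

```bash
mkdir -p pics
python3 - <<'E'
from bench import manip, viewer
import cv2
for n in("scene","side","wrist"):
    im=viewer.get_image(n); cv2.imwrite(f"pics/{n}0.png",im[:,:,::-1]); c=viewer.get_calibration(n); print(n,c)
print(manip.current_clock(),manip.current_tcp_rot(),manip.current_tool_pos(),manip.grip_depth)
E
```

```text
scene {'vfov': 54.99563278032678, 'cx': 314.1967548776667, 'cy': 199.4421295654795, 'eye': array([1.02793537, 0.14889729, 0.84276476]), 'attitude': array([ 0.54329443,  0.79329643, -0.22395184, -0.15924043])}
side {'vfov': 54.78409045202665, 'cx': 319.5647081568246, 'cy': 197.181515443012, 'eye': array([ 0.09062838, -0.58082438,  0.54602355]), 'attitude': array([ 0.8348166 , -0.30846303,  0.1479892 , -0.43131312])}
wrist {'vfov': 64.18993679879904, 'cx': 317.3403937525471, 'cy': 198.0812412934305, 'eye': array([0.64942157, 0.07359165, 0.38394326]), 'attitude': array([ 9.90506513e-01, -4.30113660e-04,  1.05790662e-04,  1.37465092e-01])}
0.15 [ 9.99999717e-01 -1.97946336e-06 -7.52497080e-04 -2.47454408e-05] [ 6.49459518e-01 -5.13683667e-05  2.25912789e-01] 0.0188
```

View pics/scene0.png

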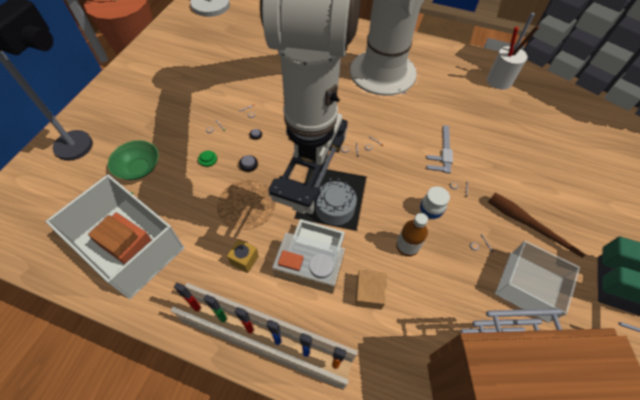

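View pics/side0.png

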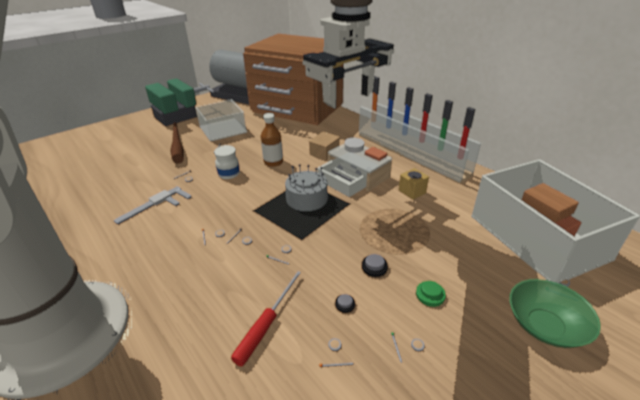

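The scene view shows the key candidates at (249,162), (256,133) and green (207,158). In the side view they are at (375,265), (345,302) and green (431,292). The larger non-green one, at side (375,265), fits the description. The cork pad is the faint disc at side (395,230). I'll enlarge both views.

```bash
cat > h.py <<'E'
import numpy as np, cv2
from scipy.spatial.transform import Rotation as R
def ray(c,u,v):
    f=200/np.tan(np.radians(c['vfov']/2))
    return R.from_quat(c['attitude']).apply([(u-c['cx'])/f,(v-c['cy'])/f,1.])
def pix(c,u,v,z):
    d=ray(c,u,v); e=np.array(c['eye']); return e+d*(z-e[2])/d[2]
def proj(c,P):
    f=200/np.tan(np.radians(c['vfov']/2))
    q=R.from_quat(c['attitude']).inv().apply(np.atleast_2d(P)-c['eye'])
    return q[:,:2]/q[:,2:]*f+[c['cx'],c['cy']]
def crop(src,dst,x0,y0,x1,y1,k):
    im=cv2.imread(src)[y0:y1,x0:x1]; cv2.imwrite(dst,cv2.resize(im,None,fx=k,fy=k,interpolation=cv2.INTER_CUBIC))
E
python3 -c "
from h import *
crop('pics/side0.png','pics/sidecrop.png',240,130,460,320,3)
crop('pics/scene0.png','pics/scenecrop.png',190,120,440,310,3)"
```

```text
(no output)
```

View pics/sidecrop.png

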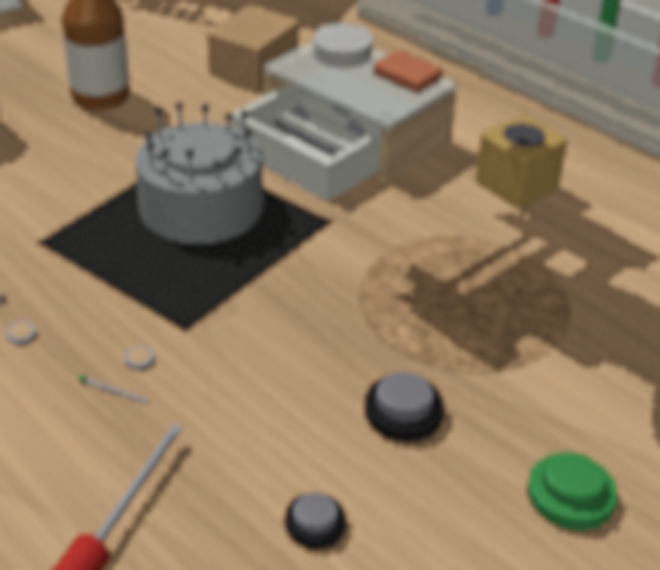

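View pics/wrist0.png

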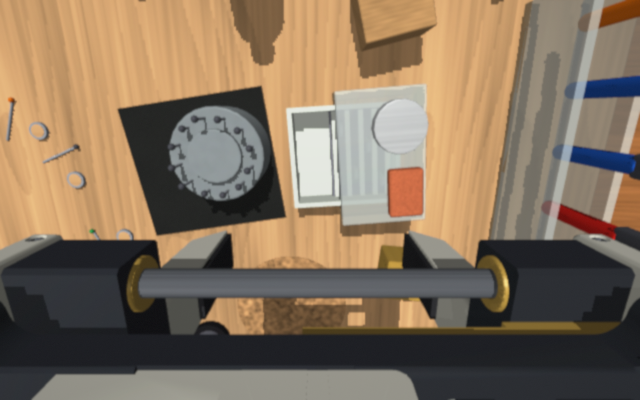

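View pics/scenecrop.png

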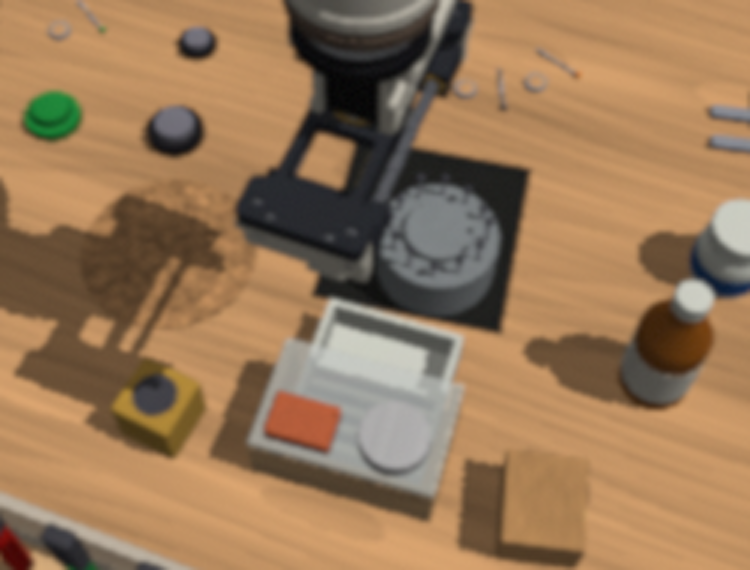

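The wrist view shows the mat corners at (119,110), (263,87), (285,217), (157,235), the stand top near (215,153), and the tray front edge from (288,109) to (296,208). The side crop confirms the larger grey key on a black housing at (375,262). The small one is at (345,300) and the green one at (431,291).

Run:
```python
from h import *
from bench import viewer
np.set_printoptions(precision=4,suppress=True)
w,s,c=[viewer.get_calibration(n) for n in("wrist","side","scene")]
m=[pix(w,*p,.001) for p in[(119,110),(263,87),(285,217),(157,235)]]
print("mat w",np.array(m)[:,:2],np.mean([(m[0]+m[2])/2,(m[1]+m[3])/2],0))
S=lambda x,y:(240+x/3,130+y/3)
C=lambda x,y:(190+x/3,120+y/3)
for n,p in[("L",(40,242)),("near",(186,328)),("R",(330,221))]: print("mat side",n,pix(s,*S(*p),.001))
for n,p in[("far r",(527,169)),("near r",(500,328)),("near l",(317,296))]: print("mat scene",n,pix(c,*C(*p),.001))
print("pad side",[pix(s,*S(*p),.001)[:2] for p in[(464,304),(358,302),(570,309),(455,236),(478,372)]])
print("pad scene",[pix(c,*C(*p),.001)[:2] for p in[(168,254),(80,255),(254,250)]])
for z in(.02,.025,.03): print("key",z,pix(s,*S(405,397),z)[:2],pix(c,*C(176,126),z)[:2], 'small',pix(s,*S(316,511),z)[:2])
print("key base L/R/bot",pix(s,*S(405,441),0)[:2],pix(c,*C(176,153),0)[:2])
print("stand",pix(w,217,153,.05),pix(s,*S(200,163),.05),pix(c,*C(438,237),.05))
print("riser",[pix(w,*p,.058)[:2] for p in[(335,93),(425,86),(427,222),(341,226)]])
print("tray front w",[pix(w,*p,.036)[:2] for p in[(288,109),(296,208)]])
print("tray front scene",[pix(c,*C(*p),.036)[:2] for p in[(333,299),(463,336)]], [pix(s,*S(*p),.036)[:2] for p in[(240,115),(330,165)]])
print("bottle",pix(s,271,163,0)[:2],"jar",pix(s,228,177,0)[:2],"jar sc",pix(c,*C(735,290),0)[:2], "block",pix(s,*S(520,200),0)[:2], "box",pix(c,*C(500,555),0)[:2],pix(c,*C(503,455),.05)[:2])
```

```text
mat w [[ 0.42    0.0714]
 [ 0.5878  0.0964]
 [ 0.6084 -0.0597]
 [ 0.4426 -0.0841]] [0.5147 0.006  0.001 ]
mat side L [0.42   0.0667 0.001 ]
mat side near [ 0.4443 -0.0858  0.001 ]
mat side R [ 0.6064 -0.0617  0.001 ]
mat scene far r [0.4176 0.0706 0.001 ]
mat scene near r [0.579  0.0968 0.001 ]
mat scene near l [ 0.6059 -0.0547  0.001 ]
pad side [array([ 0.6095, -0.1966]), array([ 0.5543, -0.1453]), array([ 0.6615, -0.2494]), array([ 0.665 , -0.1392]), array([ 0.564 , -0.2484])]
pad scene [array([ 0.6143, -0.1884]), array([ 0.6424, -0.2575]), array([ 0.584 , -0.1219])]
key 0.02 [ 0.496  -0.2446] [ 0.5009 -0.2337] small [ 0.3928 -0.2733]
key 0.025 [ 0.4921 -0.2478] [ 0.5041 -0.2314] small [ 0.3899 -0.2763]
key 0.03 [ 0.4883 -0.251 ] [ 0.5073 -0.2291] small [ 0.387  -0.2792]
key base L/R/bot [ 0.4836 -0.2581] [ 0.5156 -0.2295]
stand [0.5445 0.0282 0.05  ] [0.5367 0.0118 0.05  ] [0.5443 0.0276 0.05  ]
riser [array([0.6667, 0.0874]), array([0.7536, 0.0938]), array([ 0.7685, -0.0457]), array([ 0.6752, -0.0503])]
tray front w [array([0.6187, 0.0724]), array([ 0.625 , -0.0367])]
tray front scene [array([ 0.6213, -0.0333]), array([0.6149, 0.074 ])] [array([0.6196, 0.063 ]), array([ 0.6241, -0.0417])]
bottle [0.5737 0.2207] jar [0.4481 0.2366] jar sc [0.4723 0.27  ] block [ 0.7408 -0.1411] box [0.7577 0.1539] [0.7032 0.1334]
```

```bash
cat >> h.py <<'E'
def down(a): return (R.from_euler('z',a)*R.from_quat([1,0,0,0])).as_quat()
E
python3 - <<'E'
from h import *
from bench import manip, effector, viewer
st=np.array([.5445,.028]); T=np.array([.605,-.193]); d=(T-st)/np.linalg.norm(T-st)
a=np.arctan2(d[0],-d[1]); q=down(a); print("a",a)
effector.close(10)
p=st-d*.078
manip.move_pose([*p,.15],q); manip.servo_line([*p,.025],vel=.12)
manip.servo_line([*(st-d*.062),.025],vel=.05)
manip.servo_line([*(st+d*.06),.025],vel=.06); print(manip.current_force())
manip.servo_line([*(T-d*.0605),.025],vel=.06); print(manip.current_force(),manip.current_tool_pos())
b=T-d*.085
manip.servo_line([*b,.025],vel=.1); manip.servo_line([*b,.2],vel=.2)
manip.move_pose([.56,-.10,.25],down(0)); manip.sleep(.3)
c=viewer.get_calibration("wrist"); im=viewer.get_image("wrist"); cv2.imwrite("pics/wrist1.png",im[:,:,::-1]); print(c)
np.save("w1.npy",c,allow_pickle=True)
cv2.imwrite("pics/side1.png",viewer.get_image("side")[:,:,::-1]);cv2.imwrite("pics/scene1.png",viewer.get_image("scene")[:,:,::-1])
crop('pics/side1.png','pics/sidecrop1.png',240,130,460,320,3)
print(manip.current_clock())
E
```

```text
a 0.2672089866578697
[-0.1166135   2.30889397  0.38722074]
[-1.48762632  2.34295496  0.65881979] [ 0.5889854  -0.13450813  0.02499709]
{'vfov': 64.18993679879904, 'cx': 317.3403937525471, 'cy': 198.0812412934305, 'eye': array([ 0.55949872, -0.02666284,  0.40653838]), 'attitude': array([ 9.90561301e-01, -3.18019652e-04, -3.97774024e-04,  1.37069509e-01])}
10.3333
```

View pics/wrist1.png

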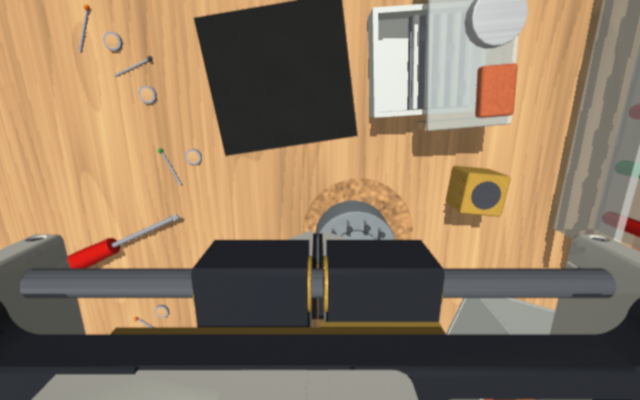

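View pics/sidecrop1.png

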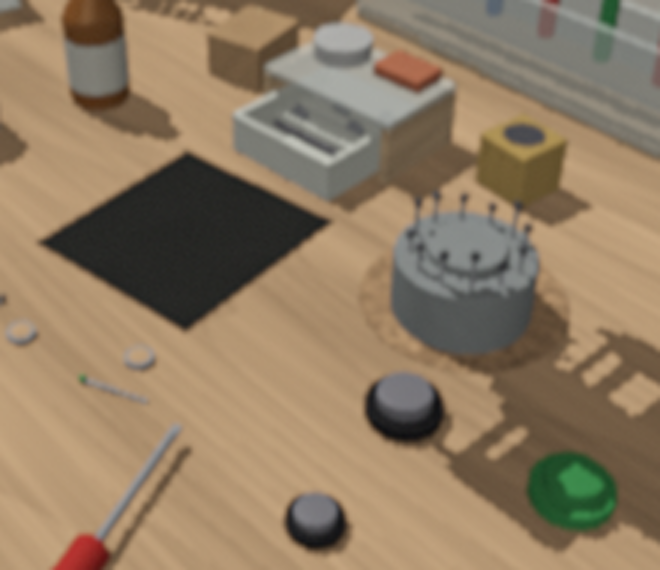

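The stand is upright and well inside the pad: its outline runs 392 to 537 and the pad 358 to 570. In the wrist view the tray front is (372,9) to (377,119), and the mat's near corners are (357,134) and (226,155). Next I'll refine the tray and mat poses, then pinch the front wall and draw the tray out.

Run:
```python
from h import *
from bench import manip,viewer
np.set_printoptions(precision=4,suppress=True)
w=np.load("w1.npy",allow_pickle=True).item(); s=viewer.get_calibration("side")
S=lambda x,y:(240+x/3,130+y/3)
print("tray w",[pix(w,*p,.036)[:2] for p in[(372,9),(377,119)]])
print("tray s",[pix(s,*S(*p),.036)[:2] for p in[(235,120),(328,168)]])
print("mat w",[pix(w,*p,.001)[:2] for p in[(195,19),(357,134),(226,155)]])
m=np.array([pix(s,*S(*p),.001)[:2] for p in[(40,242),(186,152),(330,221),(186,328)]]); print("mat s",m,m.mean(0))
print("stand", pix(s,*S(465,241),.05)[:2], "base near",pix(s,*S(463,352),0)[:2], "pad near",pix(s,*S(475,372),0)[:2])
# IK check for the pinch
for a in (.065+np.pi,.065):
  for x,y in((.59,.016),(.42,-.006)):
    print(a,manip.solve_ik([x,y,.012],down(a)))
```

```text
tray w [array([0.6158, 0.0719]), array([ 0.6265, -0.0385])]
tray s [array([0.6114, 0.0596]), array([ 0.62  , -0.0437])]
mat w [array([0.4197, 0.0713]), array([ 0.6088, -0.0579]), array([ 0.4429, -0.084 ])]
mat s [[ 0.42    0.0667]
 [ 0.5823  0.0916]
 [ 0.6064 -0.0617]
 [ 0.4443 -0.0858]] [0.5133 0.0027]
stand [ 0.6142 -0.1873] base near [ 0.572  -0.2284] pad near [ 0.5633 -0.2464]
3.206592653589793 [-0.9088  1.2551  1.346   1.8719 -1.3238  1.272  -2.1868]
3.206592653589793 [-1.0398  1.1044  1.3484  2.2813 -1.3317  1.1123 -1.9443]
0.065 [ 0.245   0.6885 -0.4177  1.8331  0.4087  0.7058 -0.3386]
0.065 [ 0.3151  0.4847 -0.4199  2.2428  0.418   0.4869 -0.3703]
```

Run:
```python
from h import *
from bench import manip, effector, viewer
np.set_printoptions(precision=4,suppress=True)
f=np.array([.621,.017]); a=.072; u=np.array([np.cos(a),np.sin(a)]); am=.149; um=np.array([np.cos(am),np.sin(am)])
M=np.array([.514,.005]); q=down(a)
effector.open_jaws()
c=f-.031*u
manip.move_pose([*c,.15],q); manip.servo_line([*c,.05],vel=.12)
manip.servo_line([*c,.013],vel=.04); print("F",manip.current_force())
if abs(manip.current_force()[2])>4: raise SystemExit
effector.close(15); print("gap",manip.current_finger_gap(),manip.current_force(),manip.current_tool_pos())
if manip.current_finger_gap()<.003: raise SystemExit
manip.servo_line([*(c-.085*u),.013],vel=.06); print(manip.current_force(),manip.current_finger_gap())
manip.servo_line([*(M-.0575*um),.013],ori=down(am),vel=.04); manip.sleep(.3)
print(manip.current_force(),manip.current_finger_gap(),manip.current_tool_pos(),manip.current_clock())
cv2.imwrite("pics/side2.png",viewer.get_image("side")[:,:,::-1])
crop('pics/side2.png','pics/sidecrop2.png',240,100,460,290,3)
```

```text
F [-0.3434 -0.4914  0.3111]
gap 0.004887191574208404 [2.8632 0.7713 0.9471] [0.5905 0.0148 0.0132]
[3.0888 0.5075 6.5372] 0.004978066326491085
[4.4687 0.6555 5.5982] 0.005201321983024627 [ 0.4577 -0.0032  0.0132] 19.075
```

View pics/sidecrop2.png

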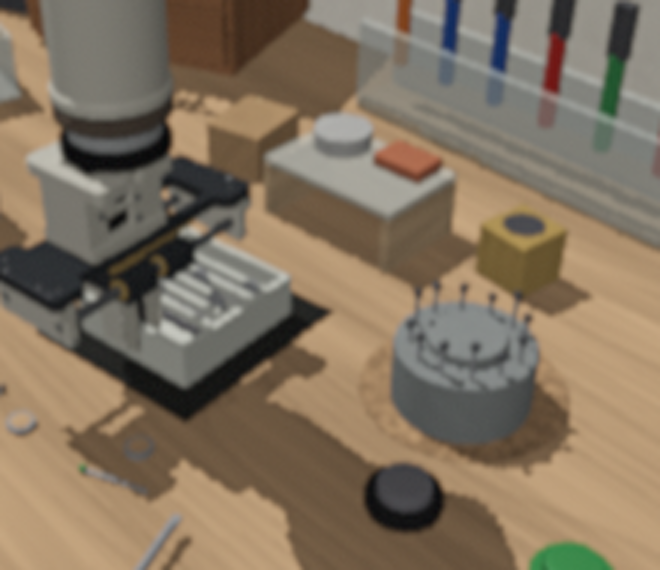

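The tray is out and the wall is gripped with a 5 mm gap. Full opening would drive the inner finger into the insert, because the compartment is only 40 mm long. So I'll open (the tray shifts about 20 mm back), hook the front wall with the inner finger to pull it back to centre, back off a little and lift.

Run:
```python
from h import *
from bench import manip, effector, viewer
np.set_printoptions(precision=4,suppress=True)
am=.149; um=np.array([np.cos(am),np.sin(am)]); M=np.array([.514,.005]); q=down(am)
p=np.array(manip.current_tool_pos()); E=M-.101*um
print("ik",manip.solve_ik([*E,.013],q) is not None)
effector.open_jaws(); g=manip.current_finger_gap(); print("gap",g,manip.current_force(),manip.current_tool_pos())
E=M-(.055+g/2)*um
manip.servo_line([*E,.013],vel=.03); print(manip.current_force(),manip.current_tool_pos())
manip.servo_line([*(E+.008*um),.013],vel=.04); print(manip.current_force())
manip.servo_line([*(E+.008*um),.12],vel=.1)
manip.move_pose([.52,-.10,.28],down(0)); manip.sleep(.3)
c=viewer.get_calibration("wrist"); np.save("w3.npy",c,allow_pickle=True)
cv2.imwrite("pics/wrist3.png",viewer.get_image("wrist")[:,:,::-1]); print(manip.current_clock())
cv2.imwrite("pics/side3.png",viewer.get_image("side")[:,:,::-1])
a=cv2.imread("pics/wrist3.png"); crop('pics/side3.png','pics/t.png',240,130,453,330,2)
b=cv2.imread("pics/t.png"); 
W=np.zeros((600,800,3),np.uint8); cr=cv2.resize(a[0:230,160:470],None,fx=1.2,fy=1.2)
W[:276,:372]=cr; W[:400,374:800]=b; cv2.imwrite("pics/comb3.png",W)
```

```text
ik True
gap 0.09159858493374101 [-26.3456  -1.6575  36.9676] [ 0.448  -0.0052  0.0129]
[0.7765 0.7736 0.6128] [ 0.4149 -0.0098  0.0131]
[-0.0863  0.4574 -0.8418]
24.8833
```

View pics/comb3.png

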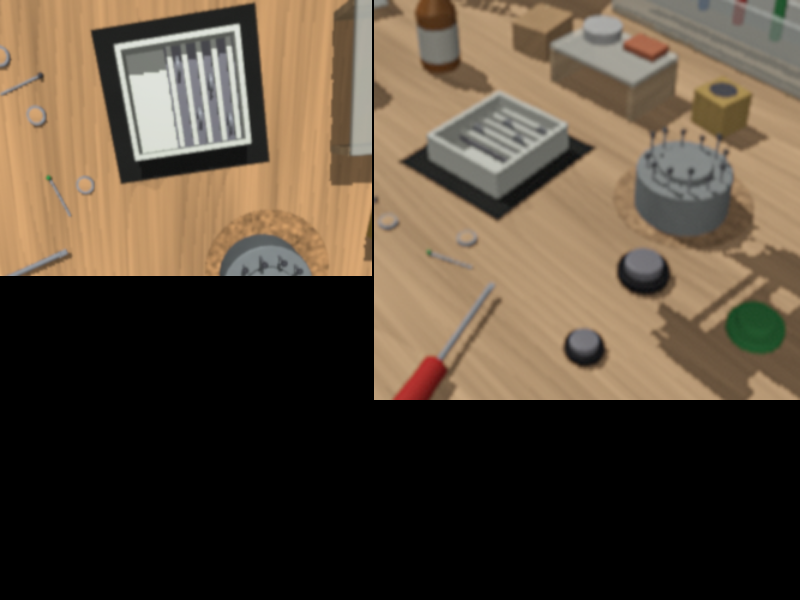

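Run:
```python
from h import *
from bench import manip, effector, viewer
np.set_printoptions(precision=4,suppress=True)
w=np.load("w3.npy",allow_pickle=True).item(); s=viewer.get_calibration("side"); c=viewer.get_calibration("scene")
t=np.array([pix(w,160+x/1.2,y/1.2,.036)[:2] for x,y in[(114,43),(240,24),(253,144),(136,161)]])
m=np.array([pix(w,160+x/1.2,y/1.2,.001)[:2] for x,y in[(93,30),(254,4),(269,161),(121,183)]])
for n,k in("tray",t),("mat",m): print(n,k.mean(0),np.arctan2(*(k[1]+k[2]-k[0]-k[3])[::-1]))
A=[];b=[]
for cal,u,v in((s,375,262.3),(c,248.7,162)):
    d=ray(cal,u,v); d/=np.linalg.norm(d); P=np.eye(3)-np.outer(d,d); A.append(P); b.append(P@cal['eye'])
print("key tri",np.linalg.lstsq(np.vstack(A),np.hstack(b),rcond=None)[0])
effector.close(10)
manip.move_pose([.5,-.34,.2],down(0)); manip.sleep(.2)
w=viewer.get_calibration("wrist"); np.save("w4.npy",w,allow_pickle=True); im=viewer.get_image("wrist")
cv2.imwrite("pics/wrist4.png",im[:,:,::-1])
print([proj(w,[.498,-.24,z])[0] for z in(.02,.03)])
```

```text
tray [0.5162 0.0067] 0.13863740901181087
mat [0.5142 0.0063] 0.14518501893668323
key tri [ 0.4989 -0.2385  0.0141]
[array([313.6784,  82.3183]), array([313.5984,  81.5304])]
```

View pics/wrist4.png

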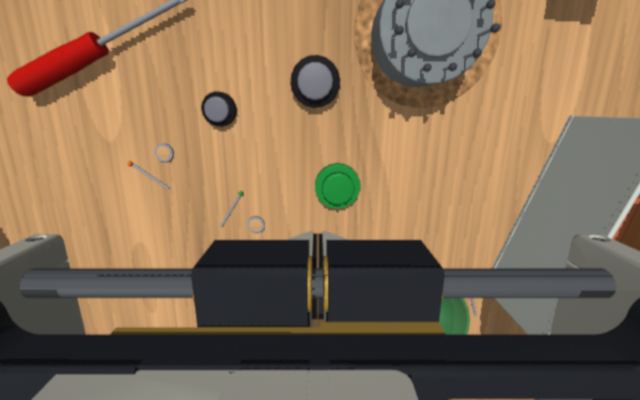

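The wrist view confirms the target: grey key on a black housing at (315,79), larger than the one at (218,109), and not the green one at (337,186). The tray sits within about 2 mm and 0.01 rad of the mat. Now the key press, with the gripper turned so its body stays clear of the stand.

Run:
```python
from h import *
from bench import manip, effector, viewer
np.set_printoptions(precision=4,suppress=True)
w=np.load("w4.npy",allow_pickle=True).item(); k=pix(w,315.5,79,.018)[:2]; print(k)
q=down(np.pi/2)
manip.move_pose([*k,.2],q); manip.servo_line([*k,.06],vel=.12); manip.servo_line([*k,.03],vel=.05)
f0=manip.current_force()[2]; z=.03; log=[]
while z>.002:
    z-=.001; manip.servo_line([*k,z],vel=.03)
    f=manip.current_force()[2]-f0; log.append((round(z,3),round(manip.current_tool_pos()[2],4),round(f,1)))
    if f>16: break
manip.sleep(.3); print(log, manip.current_force()-0,manip.current_clock())
manip.servo_line([*k,.06],vel=.06); manip.servo_line([*k,.2],vel=.15)
print(manip.current_force())
```

```text
[ 0.4998 -0.2367]
[(0.029, np.float64(0.0292), np.float64(0.9)), (0.028, np.float64(0.028), np.float64(0.5)), (0.027, np.float64(0.0269), np.float64(-0.7)), (0.026, np.float64(0.0259), np.float64(-0.6)), (0.025, np.float64(0.0249), np.float64(0.0)), (0.024, np.float64(0.0239), np.float64(0.6)), (0.023, np.float64(0.023), np.float64(0.4)), (0.022, np.float64(0.0221), np.float64(0.8)), (0.021, np.float64(0.0211), np.float64(2.0)), (0.02, np.float64(0.0201), np.float64(2.4)), (0.019, np.float64(0.0191), np.float64(3.6)), (0.018, np.float64(0.0181), np.float64(4.1)), (0.017, np.float64(0.0171), np.float64(4.1)), (0.016, np.float64(0.0163), np.float64(7.0)), (0.015, np.float64(0.0161), np.float64(15.5)), (0.014, np.float64(0.016), np.float64(22.5))] [-5.4193  2.1142 22.2488] 35.15
[-0.1278 -0.3995 -0.7462]
```

The key made contact at about 22 mm and stopped hard at 16 mm, which is the full 6 mm of travel. I'll take one final look before handing in.

Run:
```python
from h import *
from bench import manip, viewer
manip.move_pose([.5,-.1,.3],down(0)); manip.sleep(.5)
a=viewer.get_image("side")[:,:,::-1]; cv2.imwrite("pics/side5.png",a); crop('pics/side5.png','pics/sidecrop5.png',200,100,460,300,3)
```

```text
(no output)
```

View pics/sidecrop5.png

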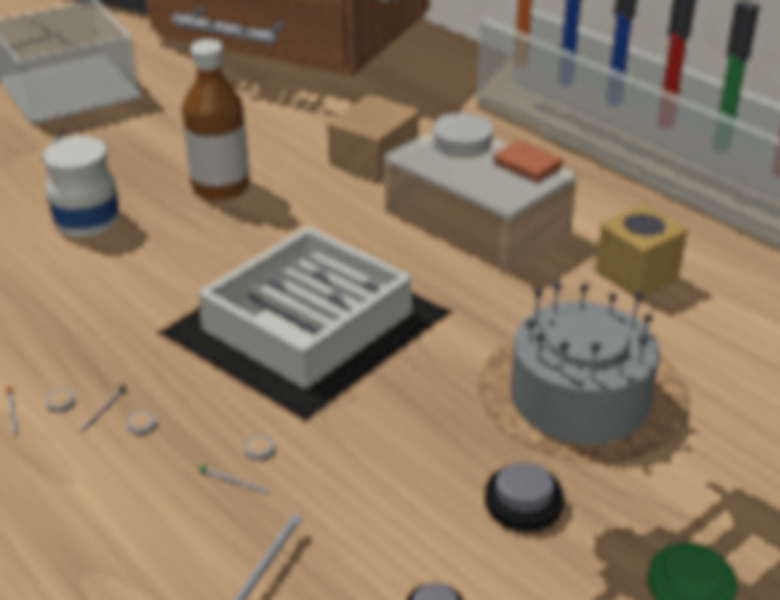

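The tray is centred on the mat at (305,305), the stand is upright on the pad at (585,370), and the key is up at (525,490). The bottle and jar are undisturbed.

```bash
python3 -c "
from bench import manip
manip.hand_in(); print(manip.current_clock())"
```

```text
the job is handed in; nothing more can be done
the job is handed in; nothing more can be done
```

The job is done and handed in at about 37 s (35 s at the last clock reading) of the 72 s allowed; the hand-in reports no verdict.

- **Stand:** I pushed it with the shut fingers onto the cork pad while the tray stayed in the riser. The last picture shows it upright and wholly on the pad.
- **Tray:** I gripped its front wall, drew it out flat and turned it to the mat's angle. It measured about 2 mm and 0.01 rad from centred and square, after the last move that touched it.
- **Hitch on release:** opening the jaws pushed the inner finger against the tray's insert. The wrist read about 26 N sideways and 37 N upward, and the tray shifted about 20 mm. I hooked the wall and pulled it back before taking that measurement.
- **Key:** I pressed the larger grey one. It made contact at about 22 mm and stopped hard at 16 mm, the full 6 mm of travel. The last picture shows it up again.
- **Bystanders:** the bottle and jar look undisturbed in the last picture. I judged that by eye and did not measure it.

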